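Load the filter cartridge into the air cleaner

ROBOT

A 6-joint arm with a two-finger parallel gripper is mounted at the origin on the work surface. World frame = base frame: x ahead of the robot, y to its left, z up, the work surface at z = 0. Lengths are in m, angles in rad, forces in N, time in s.
With the tool pointing down it reaches from about 0.25 to 0.85 m from the base axis. Payload 12.5 kg.
Tool frame: the origin (TCP) lies on the centre line of the jaws, within the pads' length; the fingertips stand r.finger_overhang ahead of it and the grasp point (between the pads) is the TCP (r.finger_overhang is the distance from the TCP to the fingertips, in m); z points along the fingers, y is the line along which they close (so a half turn about z gives the same grasp; the last joint's range is limited). The gripper opens to 93 mm and grips with 3 to 60 N. Pads are 15 mm wide; open, the fingers measure 128 mm over their backs; the gripper's body (75 mm by 188 mm) begins 65 mm behind the grasp point.
Start: joints at [1.123, 0.351, 1.652, -0, 1.139, -0.085], TCP at [0.195, 0.514, 0.205] pointing down, gripper open.
Joint ranges: [-2.75, 2.75], [-0.79, 2.1], [0.01, 2.65], [-1.57, 4.71], [0.07, 3.14], [-2.87, 2.87]. Speed limits (rad/s): [2.22, 2.22, 2.79, 3.14, 3.14, 3.14].

INTERFACE

Orientations are given as a unit quaternion [x, y, z, w].
In Python, from rig import readout, grab_frame, r gives the robot as it stands. The module is installed in compiled form; this text tells all that it offers.
- The arm moves only by the tool drive_tool, never from a script. Its arguments are lists of equal length, an entry for each row: "delta_pos": the shift along the tool's x, y, z in mm, a list of three; "delta_rot": the turn, a rotation vector about the tool's x, y, z in degrees, a list of three; "fingers": the finger opening in mm, from 0 to 93. A call has 1 to 12 rows; each row shifts and turns the commanded pose from where the row before left it, along the tool's axes as they then stand; what a row does not reach is not made up. A row lasts 1/8 s, in which the tool goes at most 62.5 mm and 10.7 degrees, less where a joint would pass 70% of its speed; a pose out of reach is approached as far as the arm can. A call is refused whole if a number of a shift passes 62.5 or a number of a turn 10.7, either way. A call with a gripper value outside its range is refused whole. The fingers move at their own pace and stop on an object; the grip force is fixed at half the most. Time passes only in rows, so rows that do not move let the fingers close. It gives the time, the measured TCP pose, the force, the opening and the grip force at its end, in the units of the state.
- readout.get_obs(): the state, without advancing time (a new reading comes with each control period).
- grab_frame(name): name is "scene" or "top"; returns a dict with "pixels" (384x512x3 uint8, red, green, blue), "fov_y" (degrees; the focal length in pixels is half the picture's height over the tangent of half this angle, whatever the lens; pixels are square), "cx", "cy" (the principal point, pixels), "k1" (the pictures are not rectified: a ray, as slopes to the right and down, at radius r is drawn at 1 + k1 r^2 times it, then the intrinsics apply), "rvec" (rotation vector, rad) and "tvec" (3), from world to camera coordinates, as OpenCV has them. Camera axes: x right, y down, z forward; pixel columns grow to the right and rows downward; lengths in m; the calibration is good to about 2 mm. A picture is of the moment at which its call begins. There is no depth.
- r.hand_in(): hands the job in; it is judged then, once.
The state is a dict: "clock": time; "q": joint angles; "joint_vel": joint speeds; "joint_torque": joint torques, N m; "tool_pos": TCP position; "tool_rot": TCP orientation; "force": force on the tool from outside, world axes, zero at the start; "moment": the same for the moment, N m; "width": finger opening in m; "grasp_force": force on a finger pad.
Only numpy, scipy, OpenCV 4.12 (cv2) and the standard library are available. Lean on these libraries where they do the work, as an engineer would, in place of code of your own. Each camera call takes 0.05 s, during which the arm holds its last target. There are 200 camera calls.

TASK

The air cleaner on the conservation bench has an empty filter bay. Stand the wide rectangular filter cartridge (not the slim one or the round one) upright in the bay on top of the air cleaner, then push it down fully and let go, so that the push-push catch holds it down; a further full push would pop it up again.

Things in the scene. Friction and masses are not known exactly. Their poses are not given: they have to be found in the camera images.
- wide_cartridge: White rectangular block, 60 mm (x) by 44 mm (y) by 50 mm tall, about 0.15 kg, centred grey grip rib on top 44 mm long (x), 14 mm thick (y), 26 mm high; 76 mm overall. Origin: centre of its underside, z up; starts upright on the bench. Fits either way round. Bystanders of the same height and colours: a slim cartridge (60 by 22 mm block) and a round one (50 mm diameter).
- air_cleaner: Fixed grey box on the bench, 190 mm (x) by 150 mm (y) by 95 mm tall; origin: centre of its underside. In the middle of its top is the filter bay, a vertical well 72 mm (x) by 56 mm (y), with a black collar round its mouth flaring 8 mm up and 8 mm outwards. The cartridge's x goes along the well's x.
- bay_floor (a point): Centre of the flat carriage floor that carries the cartridge in the bay; z up, x and y as the air cleaner's. Moves with the carriage: 65 mm above the bench when up (start); a cartridge standing on it then has its block's top 20 mm above the box's top and its rib's top 141 mm above the bench.
- carriage (a joint): Downward travel in m: 0 = sprung up (start), about 0.018 = held by the catch (block about level with the box's top), 0.027 = firm bottom stop. Pushing takes 2 to 6 N, rising sharply past 10 N at the stop. Pushed 26 mm or more and let go, it rises a little and stays held; pushed less, it may spring back up. When held, another push to the stop and letting go sends it back up.
There are look-alikes about, which are no part of the job. Leave any black or orange look-alike of the wide_cartridge alone.

How it is judged:
By the outcome, as a careful person would: the job done as asked, in the order asked, and still so for the second after the job is handed in, with the robot touching nothing.
It also fails if it takes over 48 s, if anything falls off the work surface, if the arm or the gripper's body presses on something with over 40 N, if the wrist force passes 120 N, or if a joint passes its speed limit or range.

## Working session

There is one attempt and no reset: what is moved stays moved. The work goes in short steps, Python scripts to look and compute and a tool call to move; the robot and the scene stay as the last step left them, time stands still between calls to the robot, and variables do not carry over. Pictures are saved under pics/ and viewed, at most 10 in all, crops included, and the job is handed in when it is done.

Besides the shell and the picture viewer there is one more tool, called after "Emit:" as name(argument=value, ...) on one line, values as JSON. drive_tool: Moves the arm, as the interface text tells. Its arguments: {"type":"object","properties":{"delta_pos":{"type":"array"},"delta_rot":{"type":"array"},"fingers":{"type":"array"}},"required":["delta_pos","delta_rot","fingers"]}

```bash
mkdir -p pics
cat > h.py <<'E'
import numpy as np, cv2
from rig import readout, grab_frame, r
def cam(f):
    h,w=f["pixels"].shape[:2]; F=h/2/np.tan(np.radians(f["fov_y"])/2)
    K=np.array([[F,0,f["cx"]],[0,F,f["cy"]],[0,0,1.]]); D=np.array([f["k1"],0,0,0.])
    return K,D,cv2.Rodrigues(np.array(f["rvec"],float))[0],np.array(f["tvec"],float)
def onplane(f,px,z):
    K,D,R,t=cam(f); u=cv2.undistortPoints(np.array(px,float).reshape(-1,1,2),K,D).reshape(-1,2)
    d=np.c_[u,np.ones(len(u))]@R; c=-R.T@t
    return c+d*((z-c[2])/d[:,2])[:,None]
def proj(f,P):
    K,D,R,t=cam(f); return cv2.projectPoints(np.array(P,float).reshape(-1,1,3),np.array(f["rvec"],float),t,K,D)[0].reshape(-1,2)
def save(f,n): cv2.imwrite("pics/"+n,f["pixels"][:,:,::-1])
E
python3 - <<'E'
from h import *
for n in("scene","top"):
    f=grab_frame(n); save(f,n+"1.png"); np.save(n+"1.npy",f,allow_pickle=True)
    K,D,R,t=cam(f); print(n,K[0,0],D[0],-R.T@t)
o=readout.get_obs(); print(o["clock"],o["tool_pos"],o["tool_rot"],r.finger_overhang,o["width"])
E
```

```text
scene 349.9082311536914 0.026645680895725176 [1.02800708 0.39435671 0.69932471]
top 385.7835375208112 -0.08488193137489705 [ 0.43839253 -0.1090306   1.08958701]
0.1 [0.19503451 0.51392038 0.20417799] [ 1.80411613e-01  9.83591070e-01 -4.88765830e-04 -1.37428736e-04] 0.019 0.0926855697339689
```

View pics/scene1.png

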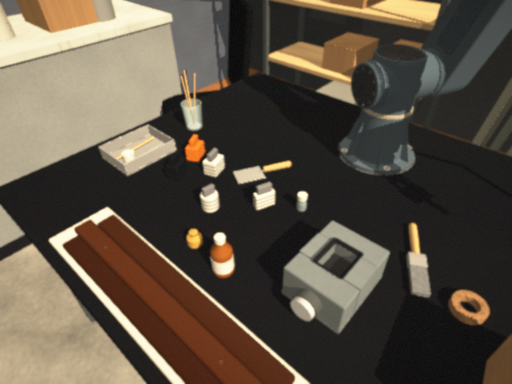

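View pics/top1.png

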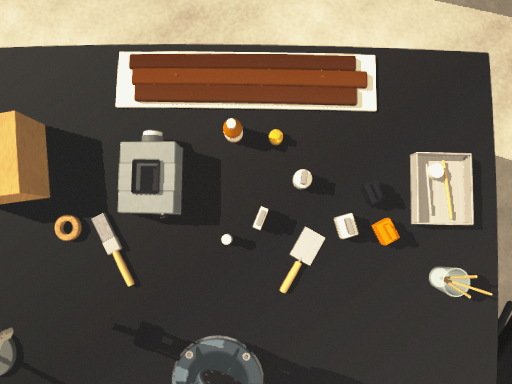

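The scene view shows the white cartridges at about (213,163), (210,198) and (264,196), with the air cleaner at (335,275). In the top view they are wide (346,225), slim (260,217) and round (302,179), and the air cleaner's bay is at (147,177). The black (373,192) and orange (386,231) look-alikes sit next to the wide one.

Run:
```python
from h import *
f=np.load("top1.npy",allow_pickle=True).item(); im=f["pixels"].astype(int)
def comp(mask,seed,rad):
    m=np.zeros(mask.shape,np.uint8); y,x=seed[1],seed[0]; m[y-rad:y+rad,x-rad:x+rad]=mask[y-rad:y+rad,x-rad:x+rad]
    n,l,s,c=cv2.connectedComponentsWithStats(m); k=1+np.argmax(s[1:,4]); return (l==k).astype(np.uint8)
def rect(m,z,name):
    c=max(cv2.findContours(m,0,2)[0],key=cv2.contourArea).reshape(-1,2)
    P=onplane(f,c,z)[:,:2]*1000; R=cv2.minAreaRect(P.astype(np.float32)); print(name,m.sum(),R, "corners",cv2.boxPoints(R).round(1).tolist())
br=im.min(2)
rect(comp(br>60,(346,225),16),.05,"wide blk")
rect(comp((br>150),(346,225),16),.05,"wide white")
rect(comp((br>45),(150,177),45),.095,"box")
rect(comp((br<60),(147,177),20),.095,"well")
up=lambda x,y,w,h,s:cv2.resize(f["pixels"][y:y+h,x:x+w],None,fx=s,fy=s,interpolation=cv2.INTER_NEAREST)
a=up(325,200,50,50,8);b=up(105,125,90,95,4.22)
b=cv2.resize(b,(380,400)); cv2.imwrite("pics/crop1.png",np.hstack([a,b])[:,:,::-1])
```

```text
wide blk 488 ((441.3888854980469, -340.15838623046875), (64.54901123046875, 55.9796257019043), 17.709936141967773) corners [[402.1000061035156, -323.29998779296875], [419.20001220703125, -376.6000061035156], [480.6000061035156, -357.0], [463.6000061035156, -303.70001220703125]]
wide white 395 ((441.1106262207031, -340.5295104980469), (59.97179412841797, 51.823238372802734), 17.122539520263672) corners [[404.79998779296875, -324.6000061035156], [420.1000061035156, -374.1000061035156], [477.3999938964844, -356.5], [462.1000061035156, -306.8999938964844]]
box 6510 ((561.9456787109375, 185.96414184570312), (237.58255004882812, 241.3357391357422), 1.308949589729309) corners [[440.3999938964844, 303.8999938964844], [445.8999938964844, 62.599998474121094], [683.5, 68.0], [677.9000244140625, 309.29998779296875]]
well 647 ((559.8282470703125, 193.6758575439453), (87.22197723388672, 73.25362396240234), 0.6153721809387207) corners [[515.7999877929688, 229.8000030517578], [516.5999755859375, 156.60000610351562], [603.7999877929688, 157.5], [603.0, 230.8000030517578]]
```

View pics/crop1.png

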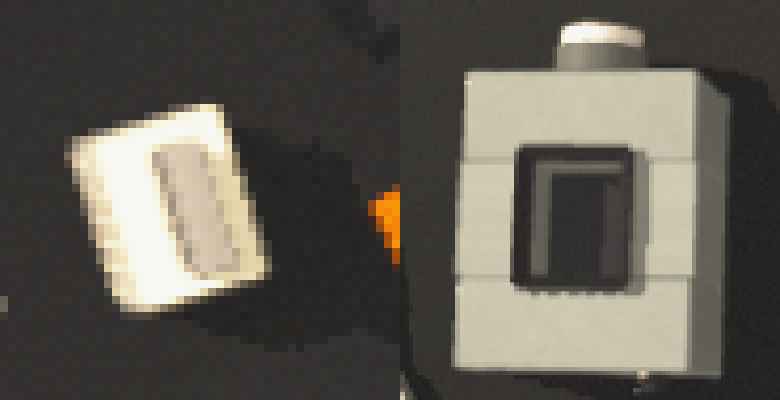

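The crop shows the wide cartridge's block top with its long right edge running from (352.8,213.1) to (358.8,233.8) in full-image pixels. The box-top corners are near (120.4,141.6), (175.3,141.2), (173.7,212.9) and (118,212.9). I'll compute both poses from these and check them in the scene view.

Run:
```python
from h import *
f=np.load("top1.npy",allow_pickle=True).item(); s=np.load("scene1.npy",allow_pickle=True).item()
B=onplane(f,[(120.4,141.6),(175.3,141.2),(173.7,212.9),(118,212.9)],.095)*1000; print("box",B.round(1).tolist(),B.mean(0))
e=lambda i,j:(np.linalg.norm(B[i]-B[j]).round(1),np.degrees(np.arctan2(*(B[i]-B[j])[[1,0]])).round(2))
print(e(0,3),e(1,2),e(0,1),e(3,2))
c=onplane(f,[((512-400)/4.222+105,147/4.21+125),((632-400)/4.222+105,147/4.21+125),((632-400)/4.222+105,290/4.21+125),((512-400)/4.222+105,290/4.21+125)],.103)*1000
print("collar",c.round(1).tolist(),c.mean(0))
R=onplane(f,[(325+152/8,200+147/8),(325+205/8,200+142/8),(325+240/8,200+272/8),(325+190/8,200+276/8)],.076)*1000; print("rib",R.round(1).tolist(),R.mean(0))
rt=lambda a:np.array([[np.cos(a),-np.sin(a)],[np.sin(a),np.cos(a)]])
def rectp(c,a,w,h,z): return np.c_[np.array([(-w,-h),(w,-h),(w,h),(-w,h)])/2@rt(np.radians(a)).T+c,np.full(4,z)]
im=s["pixels"][:,:,::-1].copy()
im=cv2.resize(im,None,fx=4,fy=4,interpolation=cv2.INTER_CUBIC)
def draw(P,col): cv2.polylines(im,[(proj(s,P)*4+1.5).round().astype(int)],True,col,1)
bc=B.mean(0)[:2]/1000; draw(rectp(bc,0,.19,.15,.095),(0,0,255)); draw(rectp(bc,0,.072,.056,.095),(0,0,255)); draw(rectp(bc,0,.088,.072,.103),(0,255,0))
for z,w,h in((.05,.06,.044),(.076,.044,.014),(0,.06,.044)): draw(rectp([.443,-.345],17,w,h,z),(0,0,255))
p=proj(s,[[.443,-.345,.05]])[0]; print(p)
a=im[int(p[1]*4)-130:int(p[1]*4)+130,int(p[0]*4)-130:int(p[0]*4)+130]; a=cv2.resize(a,(350,350))
b=im[850:1330,1100:1580]; b=cv2.resize(b,(440,440)); o=np.zeros((440,790,3),np.uint8); o[:350,:350]=a;o[:,350:]=b
cv2.imwrite("pics/chk.png",o)
```

```text
box [[652.1, 265.4, 95.0], [654.6, 117.4, 95.0], [465.7, 114.4, 95.0], [462.6, 262.1, 95.0]] [558.73232847 189.83230052  95.        ]
(np.float64(189.6), np.float64(0.98)) (np.float64(188.9), np.float64(0.9)) (np.float64(148.0), np.float64(90.97)) (np.float64(147.7), np.float64(91.21))
collar [[601.8, 229.7, 103.0], [602.7, 154.1, 103.0], [513.9, 150.4, 103.0], [512.5, 225.4, 103.0]] [557.73781145 189.88878531 103.        ]
rib [[460.2, -330.2, 76.0], [462.1, -347.8, 76.0], [419.7, -359.4, 76.0], [418.1, -342.9, 76.0]] [ 440.01875503 -345.07899637   76.        ]
[212.85071492 157.9846368 ]
```

View pics/chk.png

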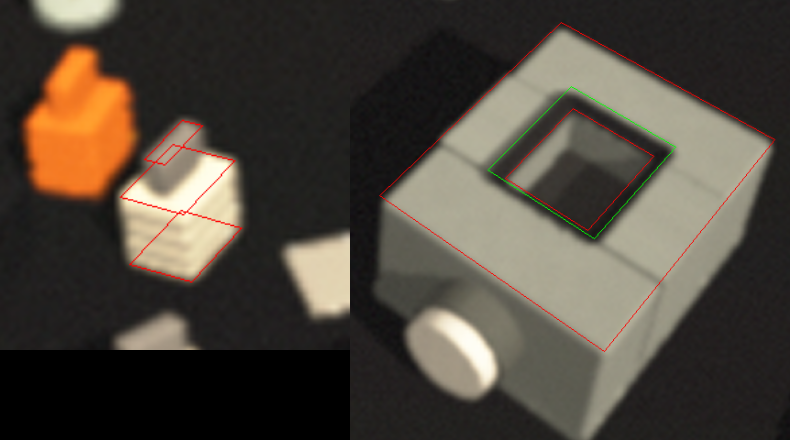

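Emit:
drive_tool(delta_pos=[[-30,-40,0],[-30,-40,0],[-30,-40,0],[-30,-40,0],[-30,-40,0],[-30,-40,0],[-30,-40,0],[-30,-40,0],[-30,-40,0],[-30,-40,0],[-30,-40,0],[-30,-40,0]], delta_rot=[[0,0,0],[0,0,0],[0,0,0],[0,0,0],[0,0,0],[0,0,0],[0,0,0],[0,0,0],[0,0,0],[0,0,0],[0,0,0],[0,0,0]], fingers=[45,45,45,45,45,45,45,45,45,45,45,45])

```text
clock: 1.6
tool_pos: [0.3615, -0.0641, 0.2047]
tool_rot: [0.181, 0.984, 0.0, 0.0]
force: [0.8, -0.1, 0.7]
width: 0.0452
grasp_force: 0.0
```

Emit:
drive_tool(delta_pos=[[-30,-40,0],[-30,-40,0],[-30,-40,0],[-30,-40,0],[-30,-40,0],[-26,-35,0],[0,0,0],[0,0,0],[0,0,0],[0,0,0],[0,0,0],[0,0,0]], delta_rot=[[0,0,0],[0,0,0],[0,0,0],[0,0,0],[0,0,0],[0,0,0],[0,0,-9.5],[0,0,-9.5],[0,0,-9.5],[0,0,-9.5],[0,0,0],[0,0,0]], fingers=[45,45,45,45,45,45,45,45,45,45,45,45])

```text
clock: 3.1
tool_pos: [0.4425, -0.3444, 0.2045]
tool_rot: [-0.148, 0.989, 0.0, -0.0]
force: [0.5, -0.1, -0.8]
width: 0.0449
grasp_force: 0.0
```

```bash
cat > go.py <<'E'
from h import *; import sys
from scipy.spatial.transform import Rotation as Ro
x,y,z,yaw=map(float,sys.argv[1:5]); o=readout.get_obs(); R=Ro.from_quat(o["tool_rot"]); p=np.array(o["tool_pos"])
T=Ro.from_euler("z",yaw,degrees=True)*Ro.from_euler("x",180,degrees=True)
print("t",o["clock"],"pos",p.round(4),"shift mm",(R.inv().apply(np.array([x,y,z])-p)*1000).round(1),"rot",np.degrees((R.inv()*T).as_rotvec()).round(2),"F",np.round(o["force"],1),"w",o["width"],"g",o["grasp_force"],"q",np.round(o["q"],2))
E
python3 go.py .442 -.345 .15 197
```

```text
t 3.1 pos [ 0.4425 -0.3444  0.2045] shift mm [ 0.6 -0.4 54.5] rot [ 0.01 -0.01  0.01] F [ 0.5 -0.1 -0.8] w 0.044888877586810184 g 0.0 q [-0.74  0.37  1.62  0.    1.15 -2.61]
```

Emit:
drive_tool(delta_pos=[[0,0,30],[0,0,30],[0,0,30],[0,0,20],[0,0,12],[0,0,9],[0,0,0],[0,0,0],[0,0,0],[0,0,0],[0,0,0],[0,0,0]], delta_rot=[[0,0,0],[0,0,0],[0,0,0],[0,0,0],[0,0,0],[0,0,0],[0,0,0],[0,0,0],[0,0,0],[0,0,0],[0,0,0],[0,0,0]], fingers=[45,45,45,45,45,45,45,0,0,0,0,0])

```text
clock: 4.6
tool_pos: [0.4426, -0.3445, 0.0737]
tool_rot: [-0.15, 0.989, -0.0, 0.0]
force: [0.2, 0.1, -0.5]
width: 0.0017
grasp_force: 0.0
```

Run:
```python
from h import *
o=readout.get_obs(); print(o["width"],o["grasp_force"],o["tool_pos"],o["force"])
s=grab_frame("scene"); t=grab_frame("top")
a=cv2.resize(s["pixels"][80:230,130:330],(533,400),interpolation=cv2.INTER_CUBIC); b=cv2.resize(t["pixels"][170:300,300:390],(260,400),interpolation=cv2.INTER_CUBIC)
cv2.imwrite("pics/g1.png",np.hstack([a,b])[:,:,::-1])
```

```text
0.0017102827583134453 0.0 [ 0.44255016 -0.34448901  0.07370174] [ 0.19584259  0.09062842 -0.54212926]
```

View pics/g1.png

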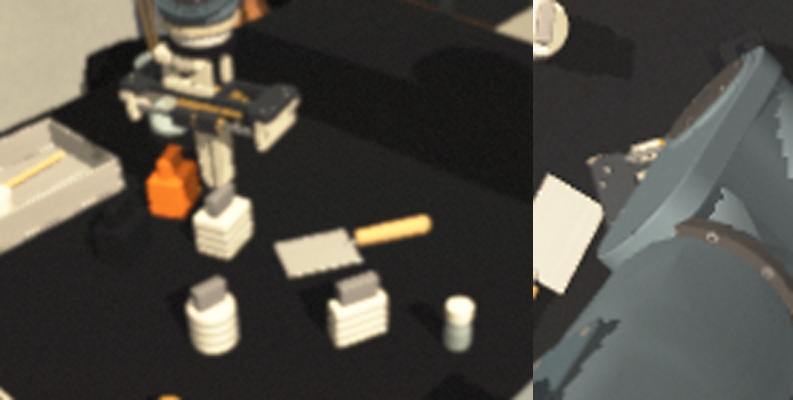

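The scene shows the fingers closed behind or just above the rib at crop (215,188), so they missed it. I'll zoom in with the reported tool axis overlaid.

Run:
```python
from h import *
o=readout.get_obs(); p=np.array(o["tool_pos"])
s=grab_frame("scene"); save(s,"s_full.png"); k=10
x0,y0=175,95; im=cv2.resize(s["pixels"][y0:y0+60,x0:x0+80,::-1],None,fx=k,fy=k,interpolation=cv2.INTER_CUBIC)
q=lambda P:(((proj(s,P)-[x0,y0])+.5)*k).round().astype(int)
for dz in (-.019,0,.02,.04,.065): 
    c=q([p+[0,0,dz]])[0]; cv2.circle(im,tuple(map(int,c)),4,(0,0,255),-1)
a=np.radians(107); d=np.array([np.cos(a),np.sin(a),0])
cv2.polylines(im,[q([p+[0,0,.065]-d*.094,p+[0,0,.065]+d*.094])],False,(0,255,0),1)
cv2.imwrite("pics/g2.png",im)
```

```text
(no output)
```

View pics/g2.png

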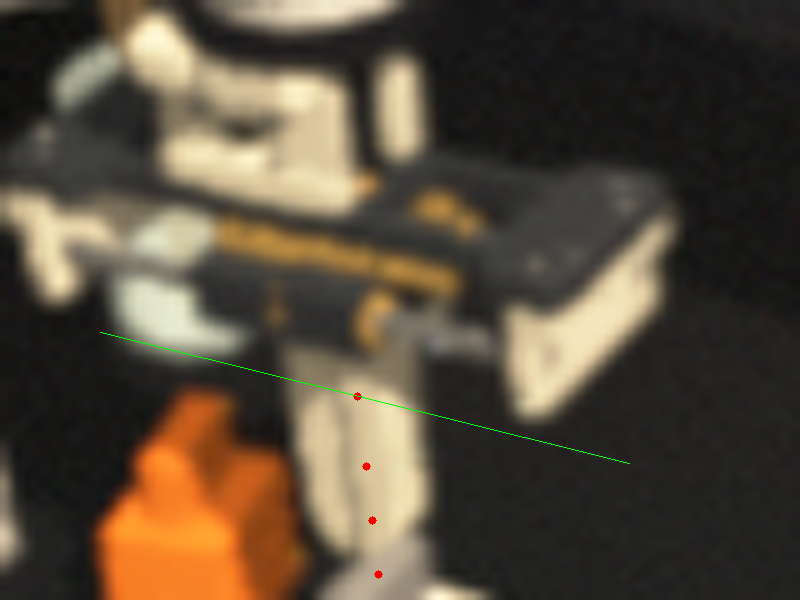

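The fingers look about where they are reported to be, so the cartridge may have moved. I'll compare it before and after.

Run:
```python
from h import *
a=np.load("scene1.npy",allow_pickle=True).item(); b=grab_frame("scene"); t=grab_frame("top")
for n,f in(("before",a),("now",b)):
    im=f["pixels"].astype(int)
    for nm,(x,y,w) in dict(wide=(214,166,18),round=(210,200,16),slim=(264,197,16)).items():
        m=np.zeros(im.shape[:2],np.uint8); m[y-8:y+w,x-w:x+w]=(im.min(2)>110)[y-8:y+w,x-w:x+w]
        n_,l,s,c=cv2.connectedComponentsWithStats(m); k=1+np.argmax(s[1:,4]); print(n,nm,s[k],c[k].round(1))
    print(np.round(f["rvec"],4),np.round(f["tvec"],4))
k=8;u=lambda f:cv2.resize(f["pixels"][135:185,190:240,::-1],None,fx=k,fy=k,interpolation=cv2.INTER_CUBIC)
cv2.imwrite("pics/g3.png",np.hstack([u(a),u(b)]))
```

```text
before wide [203 158  22  19 326] [213.3 165.9]
before round [200 192  19  21 319] [210.  201.2]
before slim [253 189  22  21 355] [264.3 198. ]
[ 1.0585  2.38   -1.0881] [ 0.416  -0.1562  1.2263]
now wide [203 158  22  19 331] [213.2 165.9]
now round [200 192  19  21 326] [209.9 201.2]
now slim [253 189  22  21 362] [264.2 198. ]
[ 1.0585  2.38   -1.0881] [ 0.416  -0.1562  1.2263]
```

View pics/g3.png

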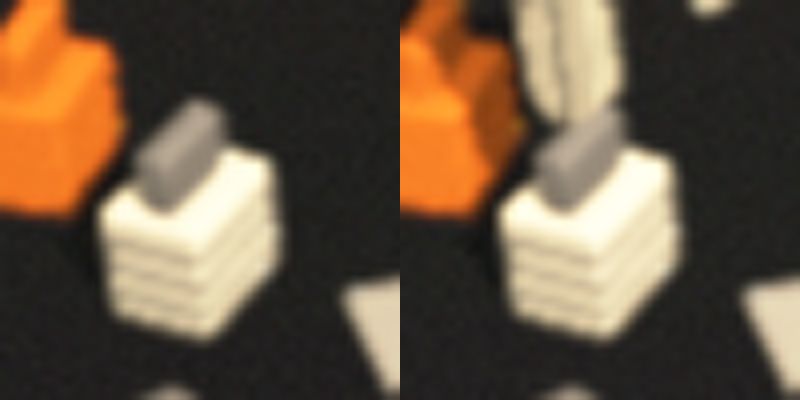

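The cartridge has not moved; the fingers closed behind the far end of the rib. I'll check where the base and fingertips really project.

Run:
```python
from h import *
s=np.load("scene1.npy",allow_pickle=True).item(); t=np.load("top1.npy",allow_pickle=True).item()
print("base",proj(s,[[0,0,0]]),proj(t,[[0,0,0],[0,0,.1]]))
for z in(.0547,.065,.076,.09): print(z,onplane(s,[(210.6,150.5)],z).round(4))
print("expected tip",proj(s,[[.4426,-.3445,.0547]]))
print(readout.get_obs()["q"])
```

```text
base [[374.88161416 151.92710493]] [[217.59247843 381.69811994]
 [213.3676014  397.30840448]]
0.0547 [[ 0.4232 -0.3771  0.0547]]
0.065 [[ 0.4329 -0.3647  0.065 ]]
0.076 [[ 0.4432 -0.3516  0.076 ]]
0.09 [[ 0.4564 -0.3348  0.09  ]]
expected tip [[212.90311947 156.78476899]]
[-7.44507489e-01  5.36994441e-01  1.73072438e+00 -1.93247814e-05
  8.73863961e-01 -2.61569507e+00]
```

Emit:
drive_tool(delta_pos=[[0,0,-40],[0,0,-40],[0,0,-20],[40,0,0],[40,0,0],[40,0,0],[0,0,0]], delta_rot=[[0,0,0],[0,0,0],[0,0,0],[0,0,0],[0,0,0],[0,0,0],[0,0,0]], fingers=[0,0,0,0,0,0,0])

```text
clock: 5.72
tool_pos: [0.3262, -0.3805, 0.1738]
tool_rot: [-0.148, 0.989, -0.0, -0.0]
force: [0.9, -0.5, 0.1]
width: 0.0002
grasp_force: 0.0
```

Run:
```python
from h import *
o=readout.get_obs(); p=np.array(o["tool_pos"]); print(p,o["tool_rot"],o["width"])
k=5; out=[]
for n in("scene","top"):
    s=grab_frame(n); np.save(n+"2.npy",s,allow_pickle=True); c=proj(s,[p])[0]; x0,y0=(c-[38,50]).astype(int); print(n,x0,y0,c)
    x0=min(max(x0,0),512-76);y0=min(max(y0,0),384-100)
    im=cv2.resize(s["pixels"][y0:y0+100,x0:x0+76,::-1],None,fx=k,fy=k,interpolation=cv2.INTER_CUBIC)
    for dz in(-.019,0,.065):
        u=((proj(s,[p+[0,0,dz]])[0]-[x0,y0]+.5)*k).round().astype(int); cv2.circle(im,(int(u[0]),int(u[1])),3,(0,0,255),-1)
    out.append(im)
cv2.imwrite("pics/g4.png",np.hstack(out))
```

```text
[ 0.32622347 -0.38053273  0.17378015] [-1.48373397e-01  9.88931405e-01 -1.69255592e-06 -1.01661434e-04] 0.0002046935328820572
scene 190 56 [228.48907907 106.34147951]
top 335 224 [373.82772037 274.7451316 ]
```

View pics/g4.png

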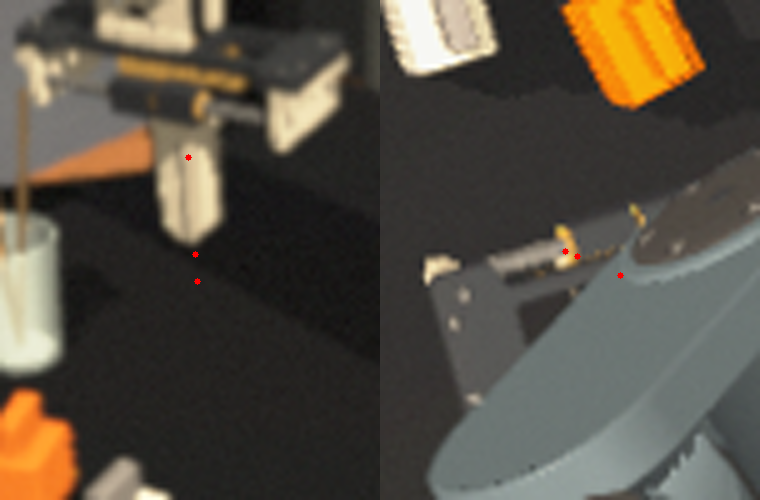

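In g4 the scene view puts the real fingertip at crop (190,243), against an expected (197,281). The gripper therefore looks about 25–29 mm higher than reported. I'll confirm by triangulating the yellow mark, at (203,105) in scene and (565,243) in top.

Run:
```python
from h import *
s=np.load("scene2.npy",allow_pickle=True).item(); t=np.load("top2.npy",allow_pickle=True).item()
from scipy.spatial.transform import Rotation as Ro
o=readout.get_obs(); p=np.array(o["tool_pos"]); R=Ro.from_quat(o["tool_rot"])
def tri(a,b):
    P=[]
    for f,px in((s,a),(t,b)):
        K,D,Rm,tv=cam(f); P.append((np.c_[Rm,tv],cv2.undistortPoints(np.array([[px]],float),K,D).reshape(2,1)))
    X=cv2.triangulatePoints(P[0][0],P[1][0],P[0][1],P[1][1]); X=(X[:3]/X[3]).ravel()
    print(X.round(4),"err px",(proj(s,[X])[0]-a).round(1),(proj(t,[X])[0]-b).round(1),"tool mm",(R.inv().apply(X-p)*1000).round(1))
S=lambda x,y:np.array([190+x/5-.5,56+y/5-.5]); T=lambda x,y:np.array([335+(x-380)/5-.5,224+y/5-.5])
tri(S(203,103),T(565,243)); tri(S(345,62),T(432,264))
print(proj(s,[p+[0,0,-.019+d] for d in(.0,.02,.025,.03,.035)]).round(1).tolist(),"tip seen",S(190,243))
```

```text
[ 0.3459 -0.3415  0.2895] err px [0.1 0. ] [ 0.1 -0.1] tool mm [ -28.5   31.5 -115.7]
[ 0.3313 -0.2649  0.3295] err px [-5.9 -0.5] [-6.4  5.3] tool mm [ -37.1  109.1 -155.7]
[[228.6, 112.0], [228.1, 106.3], [228.0, 104.9], [227.9, 103.4], [227.8, 101.9]] tip seen [227.5 104.1]
```

Both views agree: xy is sound and the true tip is about 28 mm above the reported one. I'll go back over the cartridge and descend with the fingers at 30 mm, watching the force.

Emit:
drive_tool(delta_pos=[[-40,0,0],[-40,0,0],[-40,0,0],[0,0,40],[0,0,40],[0,0,20],[0,0,8],[0,0,6],[0,0,5],[0,0,4],[0,0,0]], delta_rot=[[0,0,0],[0,0,0],[0,0,0],[0,0,0],[0,0,0],[0,0,0],[0,0,0],[0,0,0],[0,0,0],[0,0,0],[0,0,0]], fingers=[30,30,30,30,30,30,30,30,30,30,30])

```text
clock: 7.2
tool_pos: [0.4425, -0.3445, 0.0507]
tool_rot: [-0.15, 0.989, -0.0, 0.0]
force: [0.2, -0.8, 0.0]
width: 0.03
grasp_force: 0.0
```

Emit:
drive_tool(delta_pos=[[0,0,3],[0,0,2],[0,0,0],[0,0,0],[0,0,0],[0,0,0],[0,0,0]], delta_rot=[[0,0,0],[0,0,0],[0,0,0],[0,0,0],[0,0,0],[0,0,0],[0,0,0]], fingers=[30,30,0,0,0,0,0])

```text
clock: 8.07
tool_pos: [0.4425, -0.3444, 0.0455]
tool_rot: [-0.15, 0.989, 0.0, -0.0]
force: [-0.3, 0.5, -2.6]
width: 0.0137
grasp_force: 30.0
```

Rib gripped (13.7 mm, 30 N). Lifting and turning to the bay's yaw.

Emit:
drive_tool(delta_pos=[[0,0,-20],[0,0,-40],[0,0,-40],[0,0,-30],[0,0,0],[0,0,0],[0,0,0]], delta_rot=[[0,0,0],[0,0,0],[0,0,0],[0,0,0],[0,0,8.1],[0,0,8.1],[0,0,0]], fingers=[0,0,0,0,0,0,0])

```text
clock: 8.95
tool_pos: [0.4424, -0.3444, 0.1756]
tool_rot: [-0.009, 1.0, 0.0, -0.0]
force: [0.4, 0.5, -1.9]
width: 0.0133
grasp_force: 30.0
```

```bash
python3 go.py .558 .190 .1755 181
```

```text
t 8.95 pos [ 0.4424 -0.3444  0.1756] shift mm [-1.255e+02  5.321e+02  1.000e-01] rot [ 0.01 -0.01  0.07] F [ 0.4  0.5 -1.9] w 0.013347934145405155 g 29.95168536901474 q [-0.74  0.4   1.65 -0.    1.09 -2.33]
```

Emit:
drive_tool(delta_pos=[[-10,44,0],[-11,45,0],[-10,44,0],[-11,45,0],[-10,44,0],[-11,45,0],[-10,44,0],[-11,45,0],[-10,44,0],[-11,45,0],[-10,44,0],[-10,43,0]], delta_rot=[[0,0,0],[0,0,0],[0,0,0],[0,0,0],[0,0,0],[0,0,0],[0,0,0],[0,0,0],[0,0,0],[0,0,0],[0,0,0],[0,0,0]], fingers=[0,0,0,0,0,0,0,0,0,0,0,0])

```text
clock: 10.45
tool_pos: [0.5582, 0.1912, 0.1755]
tool_rot: [-0.011, 1.0, -0.0, -0.0]
force: [0.7, -0.7, -1.9]
width: 0.0138
grasp_force: 30.0
```

Emit:
drive_tool(delta_pos=[[0,0,0],[0,0,0]], delta_rot=[[0,0,0],[0,0,0]], fingers=[0,0])

```text
clock: 10.7
tool_pos: [0.5578, 0.1892, 0.1753]
tool_rot: [-0.01, 1.0, -0.0, -0.0]
force: [-0.4, 0.6, -1.2]
width: 0.0136
grasp_force: 30.0
```

```bash
python3 go.py .558 .190 .1755 181
python3 - <<'E'
from h import *
o=readout.get_obs(); p=np.array(o["tool_pos"]); h=p[2]-.0455
s=grab_frame("scene"); k=7; x0,y0=285,180
im=cv2.resize(s["pixels"][y0:y0+85,x0:x0+110,::-1],None,fx=k,fy=k,interpolation=cv2.INTER_CUBIC)
a=np.radians(1); M=np.array([[np.cos(a),-np.sin(a)],[np.sin(a),np.cos(a)]])
def d(c,w,hh,z,col):
    P=np.c_[np.array([(-w,-hh),(w,-hh),(w,hh),(-w,hh)])/2@M.T+c,np.full(4,z)]
    cv2.polylines(im,[((proj(s,P)-[x0,y0]+.5)*k).round().astype(int)],True,col,1)
d(p[:2],.06,.044,h,(0,0,255)); d(p[:2],.06,.044,h+.05,(0,0,255)); d([.558,.190],.088,.072,.103,(0,255,0))
cv2.imwrite("pics/b1.png",im)
E
```

```text
t 10.7 pos [0.5578 0.1892 0.1753] shift mm [-0.2  0.8 -0.2] rot [-0.02 -0.04  0.14] F [-0.4  0.6 -1.2] w 0.013553656931315538 g 29.971570372581482 q [ 0.25  0.45  1.58 -0.    1.11 -1.34]
```

View pics/b1.png

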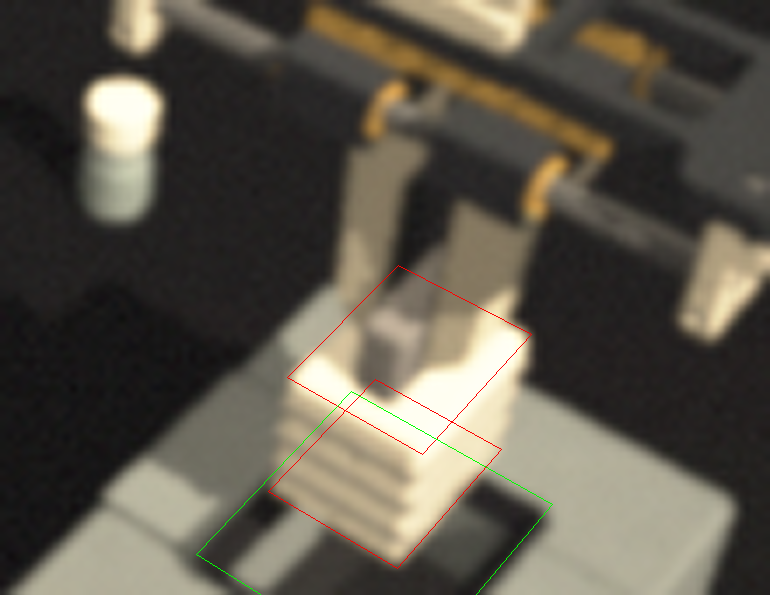

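The picture shows the held block aligned with its predicted outline: bottom corner at (400,565), matching to about 1–2 mm, and centred over the collar. Lowering.

Emit:
drive_tool(delta_pos=[[0,1,15],[0,0,8],[0,0,8],[0,0,8],[0,0,8],[0,0,8],[0,0,5],[0,0,0]], delta_rot=[[0,0,0],[0,0,0],[0,0,0],[0,0,0],[0,0,0],[0,0,0],[0,0,0],[0,0,0]], fingers=[0,0,0,0,0,0,0,0])

```text
clock: 11.75
tool_pos: [0.5579, 0.1906, 0.1153]
tool_rot: [-0.009, 1.0, -0.0, -0.0]
force: [-0.0, -0.8, -1.6]
width: 0.0134
grasp_force: 30.0
```

Emit:
drive_tool(delta_pos=[[0,0,3],[0,0,1],[0,0,0],[0,0,0]], delta_rot=[[0,0,0],[0,0,0],[0,0,0],[0,0,0]], fingers=[0,0,0,0])

```text
clock: 12.25
tool_pos: [0.5581, 0.1906, 0.1118]
tool_rot: [-0.009, 1.0, 0.0, 0.0]
force: [0.1, -0.2, -1.8]
width: 0.0136
grasp_force: 30.0
```

Emit:
drive_tool(delta_pos=[[0,0,1],[0,0,1],[0,0,0],[0,0,0]], delta_rot=[[0,0,0],[0,0,0],[0,0,0],[0,0,0]], fingers=[0,0,0,0])

```text
clock: 12.75
tool_pos: [0.5582, 0.1906, 0.1099]
tool_rot: [-0.009, 1.0, 0.0, 0.0]
force: [-0.4, -1.2, 2.3]
width: 0.0136
grasp_force: 30.0
```

Seated on the carriage. Release, raise, close the fingers.

Emit:
drive_tool(delta_pos=[[0,0,0],[0,0,0],[0,0,0],[0,0,-20],[0,0,-20],[0,0,0],[0,0,0],[0,0,0],[0,0,0]], delta_rot=[[0,0,0],[0,0,0],[0,0,0],[0,0,0],[0,0,0],[0,0,0],[0,0,0],[0,0,0],[0,0,0]], fingers=[30,30,30,30,30,0,0,0,0])

```text
clock: 13.88
tool_pos: [0.5578, 0.1906, 0.149]
tool_rot: [-0.009, 1.0, -0.0, -0.0]
force: [0.0, -0.7, 0.4]
width: 0.0004
grasp_force: 0.0
```

Emit:
drive_tool(delta_pos=[[0,0,10],[0,0,4],[0,0,4],[0,0,4],[0,0,0]], delta_rot=[[0,0,0],[0,0,0],[0,0,0],[0,0,0],[0,0,0]], fingers=[0,0,0,0,0])

```text
clock: 14.5
tool_pos: [0.5581, 0.1906, 0.1275]
tool_rot: [-0.009, 1.0, 0.0, 0.0]
force: [0.3, 0.3, 0.2]
width: 0.0006
grasp_force: 0.0
```

Emit:
drive_tool(delta_pos=[[0,0,2],[0,0,2],[0,0,0]], delta_rot=[[0,0,0],[0,0,0],[0,0,0]], fingers=[0,0,0])

```text
clock: 14.88
tool_pos: [0.5582, 0.1907, 0.1237]
tool_rot: [-0.009, 1.0, 0.0, 0.0]
force: [0.2, 0.0, 2.6]
width: 0.0007
grasp_force: 1.1
```

Contact at 2.6 N. Pushing down.

Emit:
drive_tool(delta_pos=[[0,0,5],[0,0,5],[0,0,5],[0,0,4],[0,0,2],[0,0,0]], delta_rot=[[0,0,0],[0,0,0],[0,0,0],[0,0,0],[0,0,0],[0,0,0]], fingers=[0,0,0,0,0,0])

```text
clock: 15.62
tool_pos: [0.5582, 0.1907, 0.1026]
tool_rot: [-0.009, 1.0, 0.0, 0.0]
force: [-0.6, 0.1, 4.5]
width: 0.0006
grasp_force: 2.3
```

Emit:
drive_tool(delta_pos=[[0,0,1],[0,0,1],[0,0,0]], delta_rot=[[0,0,0],[0,0,0],[0,0,0]], fingers=[0,0,0])

```text
clock: 16.0
tool_pos: [0.5581, 0.1907, 0.1006]
tool_rot: [-0.009, 1.0, 0.0, 0.0]
force: [0.5, -0.2, 5.5]
width: 0.0006
grasp_force: 2.5
```

Emit:
drive_tool(delta_pos=[[0,0,1],[0,0,1],[0,0,0]], delta_rot=[[0,0,0],[0,0,0],[0,0,0]], fingers=[0,0,0])

```text
clock: 16.38
tool_pos: [0.5587, 0.1908, 0.1004]
tool_rot: [-0.009, 1.0, 0.0, 0.001]
force: [-4.6, -0.9, 20.3]
width: 0.0002
grasp_force: 9.8
```

Emit:
drive_tool(delta_pos=[[0,0,1],[0,0,0]], delta_rot=[[0,0,0],[0,0,0]], fingers=[0,0])

```text
clock: 16.62
tool_pos: [0.559, 0.1909, 0.1003]
tool_rot: [-0.009, 1.0, 0.0, 0.001]
force: [-5.7, -1.5, 27.7]
width: 0.0005
grasp_force: 13.9
```

The firm stop is reached (force rises sharply to 28 N). Raise clear.

Emit:
drive_tool(delta_pos=[[0,0,-5],[0,0,-10],[0,0,-30],[0,0,-50],[0,0,-50],[50,0,0],[50,0,0],[50,0,0],[0,0,0],[0,0,0]], delta_rot=[[0,0,0],[0,0,0],[0,0,0],[0,0,0],[0,0,0],[0,0,0],[0,0,0],[0,0,0],[0,0,0],[0,0,0]], fingers=[0,0,0,0,0,0,0,0,0,0])

```text
clock: 17.88
tool_pos: [0.4086, 0.188, 0.2429]
tool_rot: [-0.009, 1.0, 0.0, 0.0]
force: [0.5, 0.6, 0.7]
width: 0.0002
grasp_force: 0.0
```

```bash
python3 go.py .4 .19 .25 181
python3 - <<'E'
from h import *
s=grab_frame("scene"); k=7; x0,y0=285,210
im=cv2.resize(s["pixels"][y0:y0+85,x0:x0+110,::-1],None,fx=k,fy=k,interpolation=cv2.INTER_CUBIC)
a=np.radians(1); M=np.array([[np.cos(a),-np.sin(a)],[np.sin(a),np.cos(a)]])
def d(c,w,hh,z,col):
    P=np.c_[np.array([(-w,-hh),(w,-hh),(w,hh),(-w,hh)])/2@M.T+c,np.full(4,z)]
    cv2.polylines(im,[((proj(s,P)-[x0,y0]+.5)*k).round().astype(int)],True,col,1)
c=[.558,.1905]; d(c,.044,.014,.123,(0,0,255)); d(c,.044,.014,.141,(0,255,0))
cv2.imwrite("pics/end.png",im)
E
```

```text
t 17.875 pos [0.4086 0.188  0.2429] shift mm [ 8.5  2.1 -7.1] rot [0.   0.02 0.02] F [0.5 0.6 0.7] w 0.00023515379102109405 g 0.0 q [ 0.33  0.12  1.85 -0.    1.17 -1.26]
```

View pics/end.png

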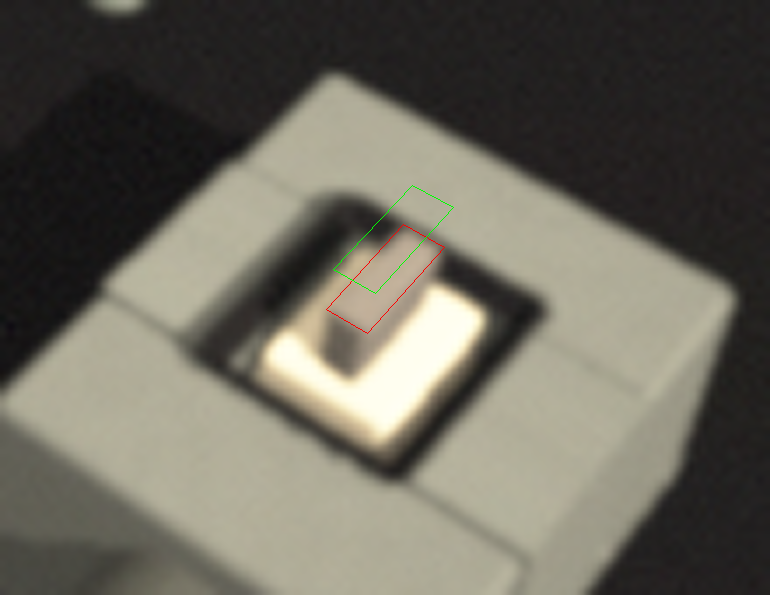

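The cartridge stands upright in the bay. Its rib top at (385,280) matches the held-down (red) outline, and the block is about level with the box's top, so the catch is holding. Handing in.

```bash
python3 -c "
from rig import r
print(r.hand_in())"
```

```text
the job is handed in; nothing more can be done
None
```

The wide cartridge stands upright in the filter bay, pushed to the stop and let go; the last picture shows it held down by the catch, and I handed the job in at about 18 s with the arm clear (no verdict was returned).

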